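# Lock the bayonet lid on the takeaway canister and weigh it

### The arm

A 6-joint arm with a two-finger parallel gripper is mounted at the origin on a cart in front of the work surface, level with it; the furniture and walls round the work are solid. World frame = base frame: x ahead of the robot, y to its left, z up, the work surface at z = 0. Lengths are in mm, angles in rad, forces in N, time in s.
With the tool pointing down it reaches from about 325 to 1000 mm from the base axis. Payload 5.1 kg.
Tool frame: the origin (TCP) lies on the centre line of the jaws, within the pads' length; the fingertips stand 22 mm ahead of it and the grasp point (between the pads) lies 3 mm ahead of it; z points along the fingers, y is the line along which they close (so a half turn about z gives the same grasp; the last joint's range is limited). The gripper opens to 85 mm and grips with 20 to 120 N. Pads are 22 mm wide; open, the fingers measure 114 mm over their backs; the gripper's body (76 mm by 85 mm) begins 54 mm behind the grasp point. The pads swing forward as they close: fully open they stand 13 mm farther back than shut.
Start: joints at [1.103, 0.124, 1.65, -0, 1.367, -0.083], TCP at [244.012, 602.447, 216.822] pointing down, gripper open.
Joint ranges: [-2.61, 2.61], [-1.02, 2.33], [0.03, 2.71], [-1.35, 4.49], [0.32, 2.68], [-2.91, 2.91]. Speed limits (rad/s): [2.57, 2.57, 3.14, 3.14, 3.14, 3.14].

### API

Orientations are given as a rotation vector (axis times angle).
In Python, from rig import ctrl, solver, eyes, order, sensors gives the robot as it stands. Calls block until the motion is done:
- ctrl.move_ptp(position, orientation): joint-space move of the TCP to a pose.
- ctrl.line_to(position, attitude=None, velocity=150, threshold=None): straight line of the TCP; attitude=None keeps the orientation; velocity is the mean speed in mm/s. With threshold (N) it stops when the force on the tool has changed by that much, and returns True; else False.
- ctrl.goto_joints(angles): joint-space move.
- ctrl.command_gripper(opening, effort=None): opening from 0.0 (shut) to 1.0 (fully open); effort is the grip in N (None keeps the last); returns when the fingers have stopped.
- ctrl.wait(seconds).
- solver.ik(position, orientation): joint angles nearest the present ones, or None.
- eyes.get_image(name): name is "side" or "top"; returns a dict with "color" (400x640x3 uint8, blue, green, red), "camera_matrix" (3x3 intrinsics, pixels), "rvec" (rotation vector, rad) and "tvec" (3), from world to camera coordinates, as OpenCV has them. Camera axes: x right, y down, z forward; pixel columns grow to the right and rows downward; lengths in mm; the calibration is good to about 2 mm. A picture is of the moment at which its call begins. There is no depth.
A pose or a line that the arm cannot do raises ctrl.PlanningError and nothing moves.
- order.hand_in(): hands the job in; it is judged then, once.
Readings, each from a call of its own:
- sensors.current_t(): time.
- sensors.current_joint_positions(): joint angles.
- sensors.current_dq(): joint speeds.
- sensors.current_effort(): joint torques, N m.
- sensors.current_tcp_pos(): TCP position.
- sensors.current_orientation(): TCP orientation.
- sensors.current_ft_force(): force on the tool from outside, world axes, zero at the start.
- sensors.current_wrist_torque(): the same for the moment, N m.
- sensors.current_grip_width(): opening from 0.0 (shut) to 1.0 (fully open).
- sensors.current_finger_force(): force on a finger pad.
Only numpy, scipy, OpenCV 4.12 (cv2) and the standard library are available. Lean on these libraries where they do the work, as an engineer would, in place of code of your own. Each camera call takes 0.05 s, during which the arm holds its last target. There are 200 camera calls.

### The job

Close the square food canister while it stands in its holder: set the lid on it with the two ears in the gaps of the collar, and turn the lid clockwise about a quarter turn until it clicks and is locked. Then lift the canister out of the holder by the lid's bar, keeping it upright, stand it in the middle of the kitchen scale and let go. Leave the things standing round about where they are.

Things in the scene. Friction and masses are not known exactly. Their poses are not given: they have to be found in the camera images.
- lid_grip (a point): Loose lid, 0.14 kg, lying on the counter, bar up: grey disc, radius 44.5 mm, 8 mm thick; on top an upright orange bar grip, 76 mm long along x, 18 mm wide along y, from 8 to 52 mm above the underside. This point: on the lid's axis, in the bar, 36 mm above the underside; z up. Two equal ears: see lid_ear. A half turn gives the same lid.
- lid_ear (a point): One of the lid's two round orange ears, at its centre line, 3 mm above the lid's underside, 51 mm from the axis along the lid's +x; the other lies opposite, along -x. Each is 6 mm thick, 20 mm wide and reaches 56 mm from the axis.
- canister: Loose open canister standing upright in the holder: square aluminium body 126 x 126 mm, 76 mm tall, 0.4 to 0.6 kg with the small white portion cup loose inside; on it a black round bayonet collar, outer radius 62.5 mm, top 89.5 mm above the underside. Origin: centre of the underside; z up. A lid with its ears locked under the collar carries it, with 2.5 mm of vertical play.
- canister_seat (a point): Centre of the flat ring seat the lid's underside rests on, 76 mm above the canister's underside (lid_grip then stands 112 mm above the underside); axes as the canister's. Over it the collar's lip (inner radius 49 mm, 8.5 to 13.5 mm above the seat) keeps the ears down. The seated lid has about 3.5 mm of radial play.
- collar_gap (a point): Middle of one of the two gaps in the collar's lip, at lip height, 55 mm from the axis, at +80 degrees (counter-clockwise from above) from the canister's +x; the other gap lies opposite. Each is 36 degrees wide (31 mm at the lip's inner edge). The ears go down through the gaps, so the lid's x axis must first point along the two gaps.
- lock_mark (a point): White dot on top of the collar, 55 mm from the axis along the canister's +x (another along -x). From the gaps the lid turns only clockwise seen from above, 80 degrees, to end stops: its ears then lie under the dots. In the last 20 degrees two spring catches resist (up to about 0.2 Nm) and snap in behind the ears, some 10 degrees before the stops: the click.
- holder: Grey square tray fixed to the counter, 144 x 144 mm outside, 18 mm tall, 6 mm walls, inner floor 6 mm above the counter; it keeps the canister from turning, with about 3 mm play on each side (so it first gives some 3 degrees when the lid is turned). Origin: centre of its underside; sides along its x and y.
- scale_top (a point): Flat black kitchen scale, fixed, 205 mm along x, 145 mm along y. This point: the centre of its top surface, 16 mm above the counter.
- sauce_bottle: Bystander: yellow sauce bottle, 62 mm wide, 206 mm tall; origin at the centre of its underside.
- tea_tin: Bystander: green tin, 71 x 88 x 111 mm; origin at the centre of its underside.
- tape_roll: Bystander: roll of brown tape, 92 mm wide, 48 mm tall; origin at the centre of its underside.
- rice_bowl: Bystander: small beige cup, 93 mm wide, 64 mm tall; origin at the centre of its underside.
Mind the look-alikes: they are no part of the job. Leave any blue or pink look-alike of the part that bears lid_grip alone.

How it is judged:
By the outcome, as a careful person would: the job done as asked, in the order asked, and still so for the second after the job is handed in, with the robot touching nothing.
It also fails if it takes over 67 s, if anything falls off the work surface, if the arm or the gripper's body presses on something with over 40 N, if the wrist force passes 120 N, or if a joint passes its speed limit or range.

## Working session

There is one attempt and no reset: what is moved stays moved. The work goes in short steps, each a Python script; the robot and the scene stay as the last script left them, time stands still between calls to the robot, and variables do not carry over. Pictures are saved under pics/ and viewed, at most 12 in all, crops included, and the job is handed in when it is done.

```bash
ls; mkdir -p pics
python3 - <<'E'
from rig import ctrl, solver, eyes, order, sensors
import cv2
for n in("top","side"):
    d=eyes.get_image(n); cv2.imwrite(f"pics/{n}0.png",d["color"]); print(n,d["camera_matrix"].tolist(),d["rvec"],d["tvec"])
    import numpy as np
    R=cv2.Rodrigues(np.array(d["rvec"],float))[0]; print(-R.T@np.array(d["tvec"]).ravel())
print(sensors.current_t())
E
```

```text
pics
top [[409.2159483329341, 0.0, 318.7012380355441], [0.0, 409.2159483329341, 199.34148159784104], [0.0, 0.0, 1.0]] [ 2.07957555 -2.15237487  0.21274273] [  32.7479711   525.18360133 1469.50998892]
[ 223.49169365   20.31312861 1544.66458881]
side [[504.9938488852987, 0.0, 311.95599831791765], [0.0, 504.9938488852987, 205.19296061581971], [0.0, 0.0, 1.0]] [ 0.72715849 -2.31982623  1.45665478] [ 447.71249759  211.40491503 1424.85571825]
[-296.9926671  1238.26522961  808.60800964]
0.1
```

View pics/top0.png

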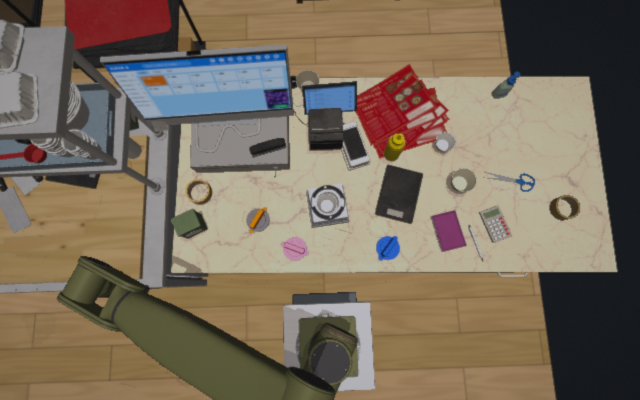

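View pics/side0.png

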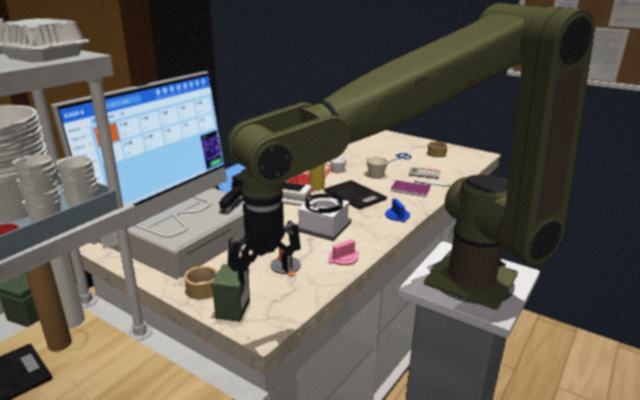

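The top view shows three lid candidates: grey disc with orange bar at (258,219), pink at (294,248) and blue at (388,247). By the description I choose the grey and orange one. The canister is at (328,205) and the scale at (399,194). I'll check this in one close crop.

```bash
cat > h.py <<'E'
from rig import ctrl, solver, eyes, order, sensors
import cv2, numpy as np
def px2w(d,u,v,z):
    K=d["camera_matrix"];R=cv2.Rodrigues(np.array(d["rvec"],float))[0];t=np.array(d["tvec"],float).ravel()
    p=cv2.undistortPoints(np.array([[[u,v]]],float),np.array(K),None).ravel()
    r=R.T@np.array([p[0],p[1],1]);c=-R.T@t
    return c+r*(z-c[2])/r[2]
def w2px(d,P):
    return cv2.projectPoints(np.array(P,float).reshape(-1,1,3),np.array(d["rvec"],float),np.array(d["tvec"],float),np.array(d["camera_matrix"]),None)[0].reshape(-1,2)
def down(yaw): # tool z down; tool y axis at angle yaw in world
    y=np.array([np.cos(yaw),np.sin(yaw),0]);z=np.array([0,0,-1.]);x=np.cross(y,z)
    return cv2.Rodrigues(np.c_[x,y,z])[0].ravel()
E
python3 - <<'E'
from h import *
d=eyes.get_image("top");c=d["color"]
a=cv2.resize(c[180:250,225:305],None,fx=5,fy=5,interpolation=cv2.INTER_CUBIC)
b=cv2.resize(c[175:245,295:375],None,fx=5,fy=5,interpolation=cv2.INTER_CUBIC)
cv2.imwrite("pics/crop1.png",np.hstack([a,b]))
h=cv2.cvtColor(c,cv2.COLOR_BGR2HSV)
m=cv2.inRange(h,(5,170,150),(20,255,255));m2=np.zeros_like(m);m2[195:245,235:285]=m[195:245,235:285]
ys,xs=np.nonzero(m2);print(len(xs),xs.mean(),ys.mean())
# edge estimate scale
g=h[:,:,2]
m=cv2.inRange(g,0,60);m[:,:370]=0;m[:,425:]=0;m[:160]=0;m[225:]=0
m=cv2.morphologyEx(m,cv2.MORPH_CLOSE,np.ones((9,9)))
k=max(cv2.findContours(m,0,2)[0],key=cv2.contourArea);r=cv2.minAreaRect(k);print(r)
print("scale",px2w(d,*r[0],16),[px2w(d,*p,16)[:2].round() for p in cv2.boxPoints(r)])
E
```

```text
97 256.2061855670103 218.02061855670104
((398.94122314453125, 193.73529052734375), (36.62287902832031, 49.96233367919922), 14.03624439239502)
scale [ 544.65123026 -292.54110875   16.        ] [array([ 471., -197.]), array([ 660., -256.]), array([ 619., -390.]), array([ 433., -329.])]
```

View pics/crop1.png

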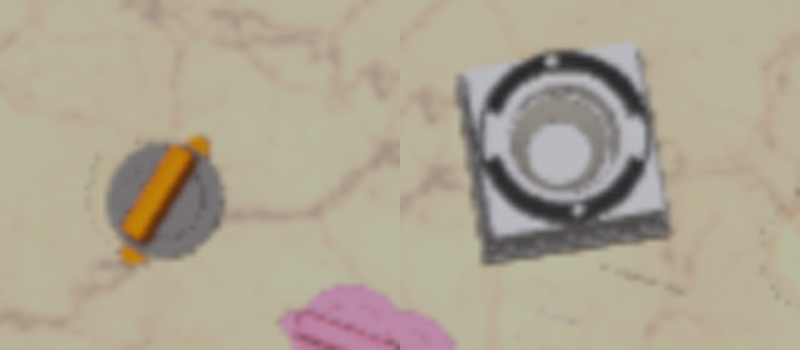

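The crop shows the chosen lid with its disc centre at about (258,219.8) and ears at (265,209) and (251,231). The canister collar has white dots at about (325.4,187.2) and (330.4,217.2), and gaps left and right. Next I'll get sub-pixel measurements.

Run:
```python
from h import *
d=eyes.get_image("top");c=d["color"]
def up(x0,y0,x1,y1,f=8): return cv2.resize(c[y0:y1,x0:x1],None,fx=f,fy=f,interpolation=cv2.INTER_CUBIC)
def back(p,x0,y0,f=8): return (p[0]+.5)/f-.5+x0,(p[1]+.5)/f-.5+y0
# lid disc: bluish/grey or orange vs beige
x0,y0=238,199;a=up(x0,y0,280,241)
h=cv2.cvtColor(a,cv2.COLOR_BGR2HSV)
org=cv2.inRange(h,(4,150,100),(22,255,255));grey=cv2.inRange(h,(0,0,60),(179,45,145))
grey=cv2.morphologyEx(grey,cv2.MORPH_OPEN,np.ones((7,7)))
m=cv2.morphologyEx(grey|org,cv2.MORPH_OPEN,cv2.getStructuringElement(2,(60,60)))
k=max(cv2.findContours(m,0,1)[0],key=cv2.contourArea);e=cv2.fitEllipse(k);p=back(e[0],x0,y0)
print("disc",e[1],p,px2w(d,*p,5))
k=max(cv2.findContours(org,0,1)[0],key=cv2.contourArea)
r=cv2.minAreaRect(k);B=[px2w(d,*back(q,x0,y0),3) for q in cv2.boxPoints(r)]
pts=k[:,0].astype(float);print("org",r,[b[:2].round(1) for b in B])
mm=cv2.moments(org,True);ang=.5*np.arctan2(2*mm['mu11'],mm['mu20']-mm['mu02']);u,v=mm['m10']/mm['m00'],mm['m01']/mm['m00']
q=[px2w(d,*back((u+s*80*np.cos(ang),v+s*80*np.sin(ang)),x0,y0),25) for s in(-1,1)];w=q[1]-q[0]
print("bar yaw deg",np.degrees(np.arctan2(w[1],w[0])),(q[0]+q[1])/2)
# each ear blob below/above
n,l,s,ct=cv2.connectedComponentsWithStats(org);print(s[1:,4],[px2w(d,*back(z,x0,y0),6)[:2].round(1) for z in ct[1:]])
# dots
for (x,y) in((325.4,187.2),(330.4,217.2)):
    X,Y=int(x)-2,int(y)-2;g=c[Y:Y+6,X:X+6].astype(float).mean(2);print(g.round())
# collar black
x0,y0=305,178;a=up(x0,y0,355,228);g=cv2.cvtColor(a,6)
m=cv2.inRange(g,0,85);cv2.circle(m,(int((328.4-x0)*8),int((202.2-y0)*8)),150,0,1) 
k=np.zeros_like(m);cv2.circle(k,(int((328.4-x0)*8),int((202.2-y0)*8)),145,255,-1);m&=k
ys,xs=np.nonzero(m);hull=cv2.convexHull(np.c_[xs,ys].astype(np.int32));e=cv2.fitEllipse(hull)
p=back(e[0],x0,y0);print("collar",e[1],p,px2w(d,*p,95.5)); p=back((xs.mean(),ys.mean()),x0,y0);print("centroid",p,px2w(d,*p,94))
```

```text
disc (79.13335418701172, 148.15553283691406) (263.09991455078125, 222.9770221710205) [451.51193985 228.55502477   5.        ]
org ((157.51193237304688, 144.54364013671875), (52.849090576171875, 195.2996826171875), 35.41044616699219) [array([447.4, 288.2]), array([522.5, 234. ]), array([506.8, 213.4]), array([432.1, 267.7])]
bar yaw deg -31.717131994505877 [466.85328359 251.01474789  25.        ]
[7574  630] [array([473.6, 252.2]), array([423.4, 275. ])]
[[136. 123. 122. 100.  88.  86.]
 [ 76. 122. 142.  96.  57.  50.]
 [ 68. 144. 159. 109.  61.  50.]
 [ 56.  89. 107.  85.  68.  67.]
 [ 95. 111. 115. 120. 122. 122.]
 [164. 178. 179. 179. 179. 179.]]
[[116. 119. 121. 100.  71.  62.]
 [ 63.  96. 155. 126.  74.  52.]
 [ 56.  99. 148. 109.  62.  53.]
 [ 57.  65.  87.  69.  59.  72.]
 [ 71.  69.  72.  69.  84.  94.]
 [ 84.  79.  79.  78.  80.  81.]]
collar (272.8794860839844, 274.0013427734375) (327.43459701538086, 202.21187210083008) [505.67855568 -16.30428804  95.5       ]
centroid (np.float64(327.6996623029377), np.float64(202.91156069865963)) [503.36533087 -17.19994151  94.        ]
```

```bash
cat > fit.py <<'E'
from h import *
from scipy.optimize import minimize
S=8
def arc(r,z,a0=0,a1=360,n=60):
    t=np.radians(np.linspace(a0,a1,n));return np.c_[r*np.cos(t),r*np.sin(t),0*t+z]
def box(x,y,z0,z1): return np.array([[i*x,j*y,z] for i in(-1,1) for j in(-1,1) for z in(z0,z1)],float)
ear=lambda s:np.r_[[[s*40,-10,0],[s*40,10,0],[s*40,-10,6],[s*40,10,6]],arc(10,0)+[s*46,0,0],arc(10,6)+[s*46,0,0]]
LID=[(1,np.r_[arc(44.5,0),arc(44.5,8)]),(2,ear(1)),(2,ear(-1)),(1,arc(44.5,8)),(2,box(38,9,8,52))]
def ring(a0,a1,z): return np.r_[arc(49,z,a0,a1),arc(62.5,z,a1,a0)]
CAN=[(1,np.r_[arc(62.5,89.5),arc(62.5,76)]),(3,arc(62,76)),(4,arc(49,89.5)),(3,ring(62,98,76)),(3,ring(242,278,76)),(-1,ring(98,242,89.5)),(-1,ring(-82,62,89.5)),(2,arc(4,89.5)+[55,0,0]),(2,arc(4,89.5)-[55,0,0])]
def fit(d,parts,z,x0,r,free=()):
    """pose (x,y,yaw deg): classes coloured by least squares, class 0 background, `free` classes ignored"""
    c0=w2px(d,[[x0[0],x0[1],z+20]])[0].astype(int);X,Y=c0-r;n=2*r
    I=d["color"][Y:Y+n,X:X+n].reshape(-1,3).astype(float)
    def lab(p):
        L=np.zeros((n*S,n*S),np.uint8);a=np.radians(p[2]);R=np.array([[np.cos(a),-np.sin(a),0],[np.sin(a),np.cos(a),0],[0,0,1]])
        for k,P in parts:
            q=(((w2px(d,P@R.T+[p[0],p[1],z])-[X,Y])+.5)*S-.5)
            q=np.round(q*16).astype(np.int32)
            if k<0: cv2.fillPoly(L,[q],-k,shift=4)
            else: cv2.fillConvexPoly(L,cv2.convexHull(np.round(q/16).astype(np.int32)),k)
        return L
    def cost(p,full=False):
        L=lab(p);A=[cv2.resize(cv2.GaussianBlur((L==k).astype(np.float32),(0,0),.5*S),(n,n),interpolation=cv2.INTER_AREA).ravel() for k in range(5)]
        w=1-sum((A[k] for k in free),np.zeros(n*n));w[w<.5]=0
        A=np.array([A[k] for k in range(5) if k not in free and A[k].max()>0.05]).T
        co=np.linalg.lstsq(A*w[:,None],I*w[:,None],rcond=None)[0];e=((A@co-I)*w[:,None])
        return np.minimum(e**2,60**2).mean()
    best=None
    for dx in(-6,0,6):
        for dy in(-6,0,6):
            s=minimize(cost,np.array(x0)+[dx,dy,0],method="Nelder-Mead",options=dict(initial_simplex=np.array(x0)+[dx,dy,0]+np.array([[0,0,0],[6,0,0],[0,6,0],[0,0,8]]),maxiter=80,xatol=.1,fatol=.05))
            if best is None or s.fun<best.fun: best=s
    return best.x.round(2),round(best.fun,1)
E
python3 - <<'E'
from fit import *
d=eyes.get_image("top")
w=px2w(d,324.8,186.6,95.5)-px2w(d,330.2,216.5,95.5);m=(px2w(d,324.8,186.6,95.5)+px2w(d,330.2,216.5,95.5))/2
print("dots",m,np.degrees(np.arctan2(w[1],w[0])),np.linalg.norm(w))
print("lid",px2w(d,258,219.8,5),fit(d,LID,0,(px2w(d,258,219.8,5)[0],px2w(d,258,219.8,5)[1],-33),17))
print("can",fit(d,CAN,6,(m[0],m[1],9),20,free=(4,)))
for y in(58,-122):
    o=down(np.radians(y));print(y,solver.ik([460,250,300],o))
    for yy in np.arange(-180,181,30): 
        q=solver.ik([505,-15,300],down(np.radians(yy)));print(yy,None if q is None else round(float(q[5]),2),end="; ")
E
```

```text
dots [508.51291881 -16.57683714  95.5       ] 7.855889930824931 111.64124458743171
lid [464.36930095 247.85708162   5.        ] (array([465.31, 249.56, -32.22]), np.float64(122.4))
can (array([506.84, -16.63,   7.27]), np.float64(647.9))
58 [ 3.95263782e-01 -1.97921367e-01  1.82491251e+00 -4.44089210e-16
  1.51460151e+00 -6.17027184e-01]
-180 None; -150 2.48; -120 1.96; -90 1.43; -60 0.91; -30 0.39; 0 -0.14; 30 -0.66; 60 -1.18; 90 -1.71; 120 -2.23; 150 -2.75; 180 None; -122 [ 3.95263782e-01 -1.97921367e-01  1.82491251e+00 -4.44089210e-16
  1.51460151e+00  2.52456547e+00]
-180 None; -150 2.48; -120 1.96; -90 1.43; -60 0.91; -30 0.39; 0 -0.14; 30 -0.66; 60 -1.18; 90 -1.71; 120 -2.23; 150 -2.75; 180 None;
```

Run:
```python
from fit import *
ctrl.move_ptp([465,249,260],down(np.radians(57.8)))
d=eyes.get_image("side");cv2.imwrite("pics/side1.png",cv2.resize(d["color"][150:310,200:440],None,fx=3,fy=3))
print("lid",fit(d,LID,0,(465,249.5,-32.2),24)); print("can",fit(d,CAN,6,(507,-16.6,7.5),32,free=(4,)))
print(w2px(d,[[465,249,36],[507,-16.6,95.5]]),sensors.current_t(),sensors.current_tcp_pos())
```

```text
lid (array([468.83, 247.24, -29.27]), np.float64(1100.8))
can (array([509.27, -21.44,   3.91]), np.float64(1956.0))
[[285.57550135 256.82181536]
 [324.18812439 202.2956402 ]] 1.85 [464.70754519 249.82546127 259.84034831]
```

View pics/side1.png

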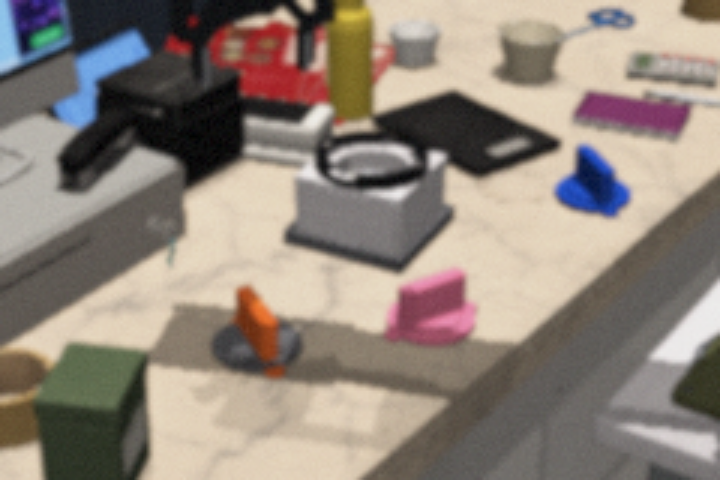

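The side view shows the orange-barred lid clear of everything at about (285,262), the canister at (324,210) and a free approach. I'll grasp now.

Run:
```python
from fit import *
o=down(np.radians(57.9))
ctrl.line_to([465.7,249,100],o,velocity=200)
print(ctrl.line_to([465.7,249,39],o,velocity=80,threshold=12))
ctrl.command_gripper(0.0,70)
print(sensors.current_grip_width(),sensors.current_finger_force(),sensors.current_tcp_pos(),sensors.current_ft_force())
ctrl.line_to([465.7,249,190],o,velocity=150)
y=down(np.radians(-2.5))
ctrl.move_ptp([507,-17,190],y)
d=eyes.get_image("side");cv2.imwrite("pics/side2.png",cv2.resize(d["color"][110:260,240:400],None,fx=5,fy=4))
cv2.imwrite("pics/side2raw.png",d["color"]);t=eyes.get_image("top");cv2.imwrite("pics/top2raw.png",t["color"])
print(sensors.current_grip_width(),sensors.current_tcp_pos(),sensors.current_ft_force(),sensors.current_t(),sensors.current_joint_positions())
print(w2px(d,[[507,-17,151],[507,-66,151],[507,34,151],[507,-17,95.5]]))
```

```text
False
-0.0013107609188565713 0.0 [465.69538037 248.99293612  38.98054649] [-0.84306389 -0.02741422  0.0984921 ]
-0.0018960267905115268 [506.99019118 -15.80083074 189.84250225] [-0.72684115 -0.20348761  1.0402827 ] 6.7833 [-1.37198300e-01 -1.78782376e-01  1.99235813e+00  3.11975385e-04
  1.32832336e+00 -9.60330995e-02]
[[324.6075555  186.72316328]
 [332.74256903 181.84197888]
 [315.7442265  192.04135275]
 [324.25509848 202.25269413]]
```

View pics/side2.png

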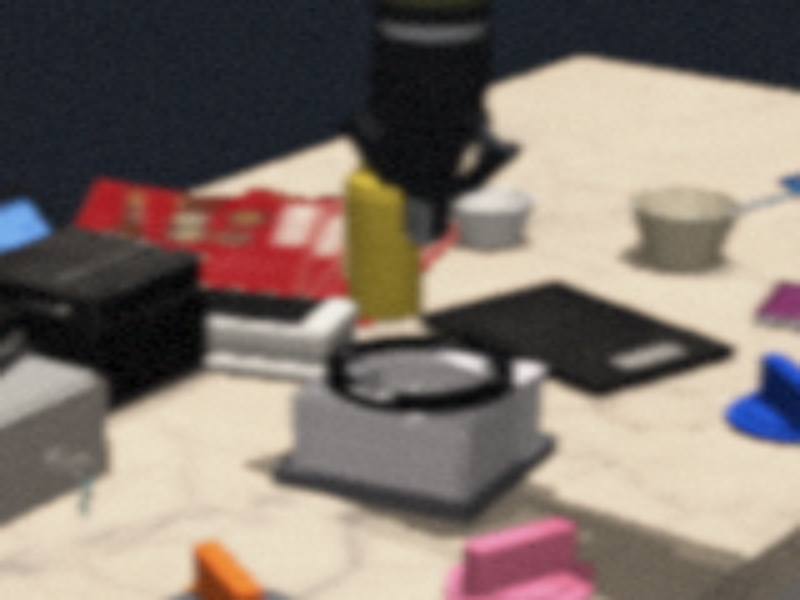

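The gripper shut on nothing and the lid still lies at about (283,262). In this view the fingertips are at about (326,169), higher than the pose predicts. I'll check where the gripper really is against the calibration.

Run:
```python
from fit import *
d=eyes.get_image("side");cv2.imwrite("pics/s3a.png",d["color"])
print("tip pred now",w2px(d,[[507,-16,168],[507,-16,190],[507,-16,205]]))
a=np.radians(57.9);v=np.array([np.cos(a),np.sin(a),0])
print("open tips at lid hover",w2px(d,[np.array([464.7,249.8,251])+s*v*48 for s in(-1,1)]))
ctrl.move_ptp([465.7,249,120],down(a));ctrl.command_gripper(1.0,70)
ctrl.line_to([465.7,249,75])
print(sensors.current_tcp_pos(),sensors.current_grip_width())
d=eyes.get_image("side");t=eyes.get_image("top")
A=cv2.resize(d["color"][170:290,225:345],(480,480),interpolation=2)
B=cv2.resize(t["color"][170:260,210:270+30],(320,320),interpolation=2)
B=np.vstack([B,np.zeros((160,320,3),np.uint8)])
cv2.imwrite("pics/s3.png",np.hstack([A,B]))
print(w2px(d,[np.array([465.7,249,66])+s*v*48 for s in(-1,1)]))
```

```text
tip pred now [[324.54708153 181.97345554]
 [324.69008268 175.62842125]
 [324.78856707 171.25861827]]
open tips at lid hover [[300.89221851 186.25321327]
 [267.58212787 191.7344041 ]]
[465.38759048 248.92642293  74.6575993 ] 0.9973830192761899
[[300.75657828 244.5409263 ]
 [269.35442404 251.12452027]]
```

View pics/s3.png

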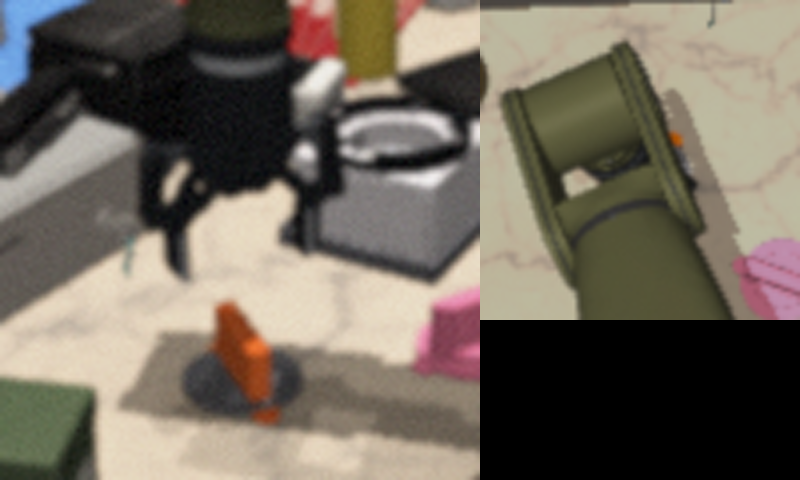

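The fingertips appear at (270.7,238.7) and (301,232), about 12 px above the prediction, with the columns matching. In the top crop no finger sticks out sideways, so the fingers really stand about 40 mm higher than the stated TCP implies. I'll probe downward, guarded by force, to find the true height.

Run:
```python
from fit import *
ctrl.line_to([465.7,249,40],velocity=120)
hit=ctrl.line_to([465.7,249,-25],velocity=25,threshold=4)
print(hit,sensors.current_tcp_pos(),sensors.current_ft_force(),sensors.current_grip_width())
d=eyes.get_image("side")
cv2.imwrite("pics/s4.png",cv2.resize(d["color"][200:290,235:335],(800,600),interpolation=2))
print(w2px(d,[[465.7,249,z] for z in(0,40)]),sensors.current_t())
```

```text
True [465.71614415 249.0023748  -19.71194708] [-1.85433601 -0.12636683  5.85602489] 0.9968560969147279
[[285.54462878 267.28272266]
 [285.36387797 255.56300424]] 11.8417
```

View pics/s4.png

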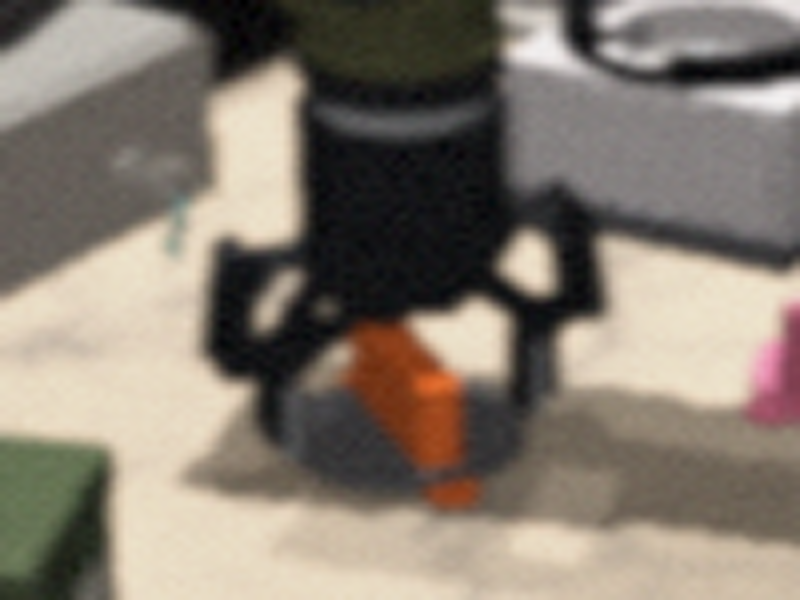

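The tips stopped on the disc's rim at TCP z=-19.7, straddling the bar centrally at crop (268,430) and (535,400), so the tool stands about 37 mm shorter than stated. I'll raise it, grip, and bring the lid over the canister with that correction.

Run:
```python
from fit import *
ctrl.line_to([465.7,249,4],velocity=60)
ctrl.command_gripper(0.0,70)
print(sensors.current_grip_width(),sensors.current_finger_force(),sensors.current_tcp_pos(),sensors.current_ft_force())
if sensors.current_grip_width()>.1:
    ctrl.line_to([465.7,249,150],velocity=150)
    ctrl.move_ptp([507,-17,150],down(np.radians(-2.5)))
    ctrl.line_to([507,-17,115],velocity=80)
    d=eyes.get_image("side");t=eyes.get_image("top")
    cv2.imwrite("pics/s5raw.png",d["color"])
    cv2.imwrite("pics/s5.png",np.hstack([cv2.resize(d["color"][155:255,275:375],(500,500),interpolation=2),cv2.resize(t["color"][170:230,298:358],(300,300),interpolation=2)[:].repeat(1,0) if 0 else np.vstack([cv2.resize(t["color"][170:230,298:358],(300,300),interpolation=2),np.zeros((200,300,3),np.uint8)])]))
    print(sensors.current_grip_width(),sensors.current_tcp_pos(),sensors.current_ft_force(),sensors.current_t())
    for zz in(110,115,120): print(fit(d,LID,zz,(507,-17,-92.5),22))
```

```text
0.2030221984846781 68.45674753189087 [465.7831554  249.01449849   4.01550615] [-0.05587369 -0.55440335  0.37051782]
0.19976427747795156 [507.40272012 -17.02866159 115.4542614 ] [ 0.23466733 -0.32356758 -1.78978686] 15.8833
(array([ 577.86, -116.18, -196.21]), np.float64(1417.5))
(array([ 576.05, -111.25, -192.62]), np.float64(1435.8))
(array([ 590.37, -155.97, -167.86]), np.float64(1454.4))
```

View pics/s5.png

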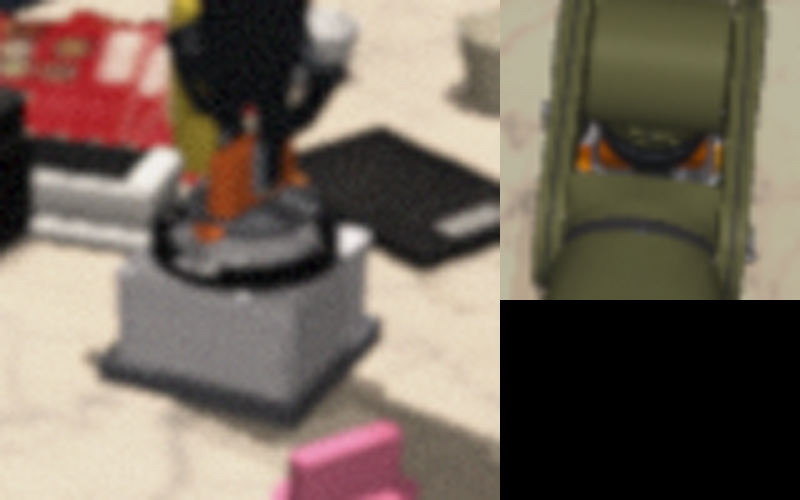

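The lid is held, with its underside at about z=111 over the collar and the near ear at about (317,201). I'll lower it with force guarding; seated means TCP z≈86 and resting on the lip means ≈99.

Run:
```python
from fit import *
d=eyes.get_image("side")
print("ear pred",w2px(d,[[507,-17+50,115],[507,-17,119],[507,-17,95.5]]))
hit=ctrl.line_to([507,-17,80],velocity=30,threshold=6)
print(hit,sensors.current_tcp_pos(),sensors.current_ft_force(),sensors.current_wrist_torque(),sensors.current_t())
```

```text
ear pred [[315.77205265 202.24354747]
 [324.40306535 195.73315862]
 [324.25509848 202.25269413]]
True [506.93428747 -17.02634291  85.96722563] [ 0.89496722 -0.07573095  2.84691299] [ 0.03230771 -0.06807264  0.01442494] 16.825
```

Seated at z=85.97. Now I'll turn it clockwise in steps while watching the torque.

Run:
```python
from fit import *
ctrl.line_to([507,-17,86.8],velocity=20)
for a in list(range(15,61,15))+list(range(65,93,3)):
    ctrl.line_to([507,-17,86.8],down(np.radians(-2.5-a)),velocity=60)
    T=sensors.current_wrist_torque();F=sensors.current_ft_force()
    print(a,round(T[2],3),np.round(F,1),round(sensors.current_grip_width(),3),round(sensors.current_t(),2))
    if a>75 and abs(T[2])>.9: break
```

```text
15 0.013 [-0.4  0.4 -1.4] 0.2 17.5
30 0.034 [ 0.   0.3 -2. ] 0.201 17.91
45 -0.111 [ 1.   1.9 -0.2] 0.199 18.32
60 0.041 [ 1.2 -1.5 -1.5] 0.203 18.73
65 0.261 [ 3.6 -4.3 -1.3] 0.206 18.98
68 0.131 [ 3.1 -3.2 -2.1] 0.2 19.23
71 0.036 [ 4.3 -3.  -2.2] 0.202 19.48
74 -0.018 [ 4.6 -2.3 -2.7] 0.199 19.73
77 -0.074 [ 5.5  1.6 -1.9] 0.198 19.98
80 -0.128 [3.8 3.  0.7] 0.2 20.23
83 0.157 [ 4.7  0.5 -1.5] 0.2 20.48
86 0.886 [ 7.5 -5.5 -2.5] 0.198 20.73
89 1.513 [ 6.5 -4.7  0. ] 0.201 20.98
```

The torque peaked at 65° and dropped away, which was the catches snapping in, and the end stop came at about 85°. So it is locked. Next I'll refine the scale pose from the first picture, relax the twist and lift to check.

Run:
```python
from fit import *
t=eyes.get_image("top");t["color"]=cv2.imread("pics/top0.png")
SC=[(1,box(102.5,72.5,0,16)),(3,box(18,18,15.9,16)+[-80,0,0])]
for y in(72.6,-17.4,162.6,-107.4):
  print(y,fit(t,[(1,box(102.5,72.5,0,16)),(1,box(102.5,72.5,15.9,16))],0,(545,-292,y),42) if y in(-17.4,72.6) else "")
d=eyes.get_image("side");print("bottle",px2w(d,316.7,188,0),px2w(t,395,139,206))
ctrl.line_to([507,-17,86.8],down(np.radians(-2.5-85)),velocity=60)
ctrl.line_to([507,-17,140],velocity=60)
ctrl.wait(.3)
print(sensors.current_ft_force(),sensors.current_wrist_torque(),sensors.current_grip_width(),sensors.current_tcp_pos(),sensors.current_t())
d=eyes.get_image("side");cv2.imwrite("pics/s6.png",cv2.resize(d["color"][130:250,270:430],(800,600),interpolation=2))
```

```text
72.6 (array([ 547.28, -293.24,  162.97]), np.float64(360.9))
-17.4 (array([ 547.01, -293.03,  -17.29]), np.float64(360.9))
162.6 
-107.4 
bottle [ 710.11322528 -276.60242421    0.        ] [ 697.41356713 -254.17869591  206.        ]
[ 0.74231804 -0.60396713 -6.77423279] [-0.02442598 -0.00454417  0.00407316] 0.20403559525173512 [506.84127196 -16.96221623 139.68941066] 22.6583
```

View pics/s6.png

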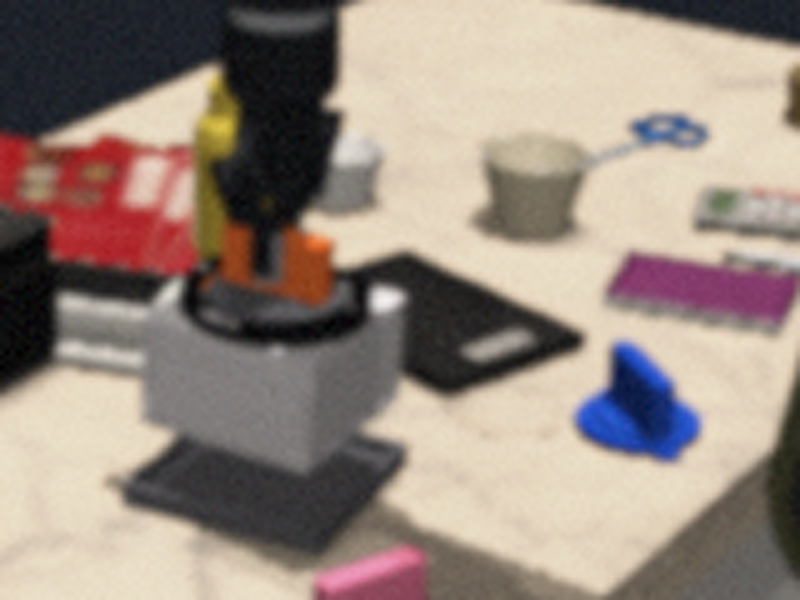

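The locked canister hangs level from the bar, clear of the holder, at 6.8 N. The scale is at about (345,195) with a clear path. I'll carry it over, set it down and release.

Run:
```python
from fit import *
o=down(np.radians(-107.3))
ctrl.line_to([547,-293,140],o,velocity=110)
print(ctrl.line_to([547,-293,104],velocity=60),sensors.current_ft_force())
print(ctrl.line_to([547,-293,96.6],velocity=12,threshold=8),sensors.current_ft_force(),sensors.current_tcp_pos())
ctrl.wait(.3)
d=eyes.get_image("side");cv2.imwrite("pics/s7.png",cv2.resize(d["color"][110:230,290:450],(800,600),interpolation=2))
print(sensors.current_t())
```

```text
False [-0.04549149 -0.17582834 -6.408658  ]
False [ 2.67461546 -0.83447924  0.4495757 ] [ 548.30408018 -293.64018041   98.08462437]
27.2583
```

View pics/s7.png

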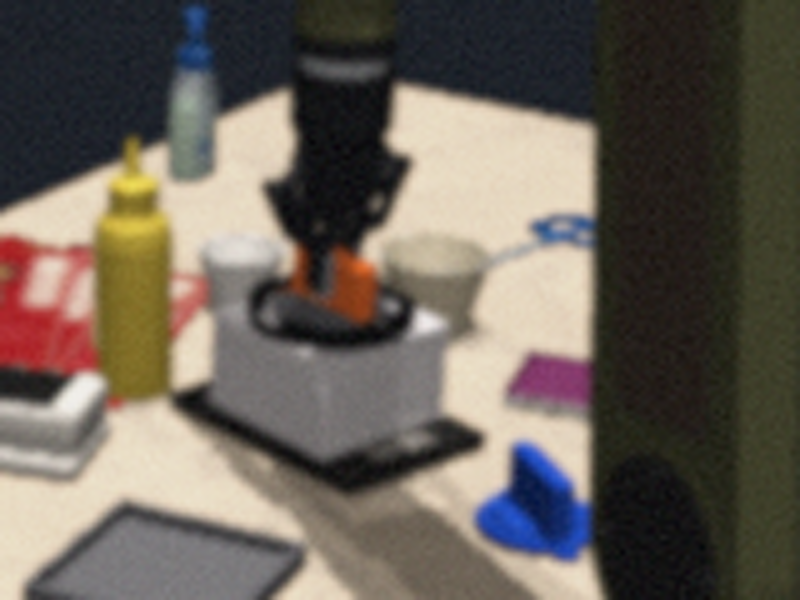

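The canister stands on the scale, aligned and inside its edges: its front corner is at crop (320,460) against the scale's at (350,485). Its weight is carried, so I'll release and retreat.

Run:
```python
from fit import *
ctrl.line_to([547,-293,97],velocity=12,threshold=5)
ctrl.command_gripper(0.6);ctrl.wait(.2)
print(sensors.current_ft_force(),sensors.current_tcp_pos())
ctrl.line_to(np.array(sensors.current_tcp_pos())*[1,1,0]+[0,0,260],velocity=150)
ctrl.move_ptp([400,150,300],down(np.radians(-30)))
d=eyes.get_image("side");t=eyes.get_image("top")
cv2.imwrite("pics/s8.png",np.hstack([cv2.resize(d["color"][130:230,300:400],(400,400),interpolation=2),cv2.resize(t["color"][150:250,350:450],(400,400),interpolation=2)]))
print("can",fit(t,CAN,16,(547,-293,-17),20,free=(3,4,2)),sensors.current_t())
```

```text
[0.03034258 0.12332681 0.14844529] [ 546.88790483 -292.9293297    96.93347443]
can (array([ 546.51, -294.58,  -17.  ]), np.float64(1001.3)) 31.175
```

View pics/s8.png

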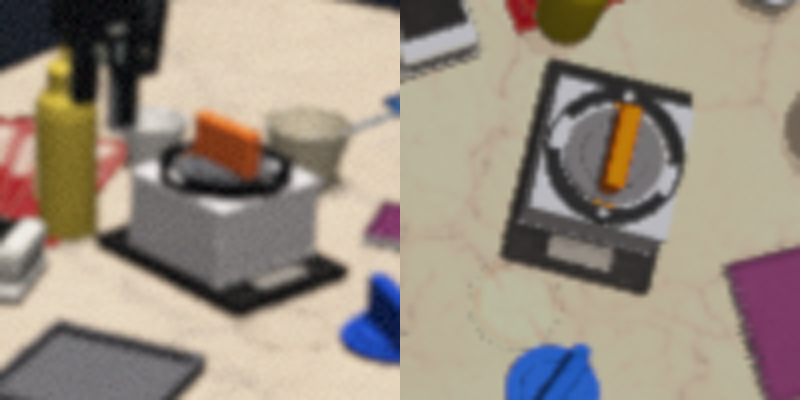

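The canister stands upright in the middle of the scale. The lid's bar points at both dots, at crop (628,97) and (603,212), and the bystanders are undisturbed.

```bash
python3 -c "
from rig import order;print(order.hand_in())"
```

```text
the job is handed in; nothing more can be done
None
```

I locked the lid on the canister, lifted it out by the bar, stood it within about 2 mm of the middle of the scale by the camera fit, and handed the job in at about 31 s of the 67 s. The first grasp closed on nothing because the fingers stand about 37 mm higher than stated, so I corrected for that; hand-in returned no verdict.

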